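# A coaster under the tea jar

### The arm

A 6-joint arm with a two-finger parallel gripper is mounted at the origin on the work surface. World frame = base frame: x ahead of the robot, y to its left, z up, the work surface at z = 0. Lengths are in m, angles in rad, forces in N, time in s.
With the tool pointing down it reaches from about 0.35 to 0.775 m from the base axis. Payload 7.3 kg.
Tool frame: the origin (TCP) lies midway between the tips of the shut fingers; the grasp point (between the pads) lies 19 mm behind it (robot.tcp_to_grasp is the distance from the TCP to the grasp point, in m); x points along the fingers, z is the direction in which the jaws open and shut, and the axes are right-handed (so a half turn about x gives the same grasp; the last joint's range is limited). The gripper opens to 92 mm and grips with 3 to 60 N. Pads are 19 mm wide; open, the fingers measure 130 mm over their backs; the gripper's body (75 mm by 190 mm) begins 47 mm behind the grasp point.
Start: joints at [-1.368, 0.342, 1.524, -0, 1.275, -0.146], TCP at [0.179, -0.493, 0.227] pointing down, gripper open.
Joint ranges: [-2.53, 2.53], [-0.77, 2.02], [0.04, 2.7], [-1, 4.14], [0.28, 2.66], [-3.11, 3.11]. Speed limits (rad/s): [2.57, 2.57, 3.14, 3.14, 3.14, 3.14].

### API

Orientations are given as [roll, pitch, yaw] about the fixed x, y, z axes, in that order (R = Rz(yaw) Ry(pitch) Rx(roll)).
In Python, from cell import robot gives the robot as it stands.
- The arm moves only by the tool move_arm, never from a script. Its argument "deltas" is a list of rows, each an object with "dp": the shift along the tool's x, y, z in m, a list of three; "turn": the turn, a rotation vector about the tool's x, y, z in degrees, a list of three. A call has 1 to 10 rows; each row is the pose to reach, as a shift and turn from the pose commanded when the call began, along the tool's axes at that moment; what a row does not reach only later rows make up. A row lasts 1/10 s, in which the tool goes at most 50 mm and 8.59 degrees, less where a joint would pass 70% of its speed; a pose out of reach is approached as far as the arm can. A call with a gripper value outside its range is refused whole. "hand" is the finger opening in m, from 0 to 0.0918, set as the call begins (left out, the last holds). The fingers move at their own pace and stop on an object; "squeeze" is the grip in N (left out, the last holds). Time passes only in rows, so rows that repeat a pose let the fingers close. It gives the time, the measured TCP pose, the force and the opening at its end, in the units of the state.
- robot.observe(): the state, without advancing time (a new reading comes with each control period).
- robot.read_camera(name): name is "scene" or "top"; returns (picture, depth): 384x512x3 uint8, red, green, blue; 384x512 float32, m along the optical axis (not along the pixel's ray), 0 where there is no reading.
- robot.camera_info(name): a dict with "fx", "fy", "cx", "cy" (pixels), "R" (3x3) and "t" (3): a world point X has camera coordinates R X + t. Camera axes: x right, y down, z forward; pixel columns grow to the right and rows downward; lengths in m; the calibration is good to about 2 mm. A picture is of the moment at which its call begins. camera_info takes no time and is no camera call.
- robot.hand_in(): hands the job in, once; it reports no verdict.
The state is a dict: "time": time; "qpos": joint angles; "qvel": joint speeds; "joint_efforts": joint torques, N m; "tool_pos": TCP position; "tool_rot": TCP orientation; "contact_force": force on the tool from outside, world axes, zero at the start; "torque": the same for the moment, N m; "opening": finger opening in m.
Only numpy, scipy, OpenCV 4.12 (cv2) and the standard library are available. Lean on these libraries where they do the work, as an engineer would, in place of code of your own. Each camera call takes 0.05 s, during which the arm holds its last target.

### The job

The ceramic tea jar is scratching the pine landing of the spring-lift coaster caddy. Stand the jar upright on the table out of the way, then push the blue top coaster straight out of the caddy until it lies flat on the landing wholly clear of the stack, so that the spring lifts the yellow one up under the lips. Then set the jar gently upright on the middle of the blue coaster and let go, leaving the toy drill, cone, ring and bell undisturbed.

Things in the scene. Friction and masses are not known exactly. Their poses are not given: they have to be found in the camera images.
- unit: Fixed pine caddy with landing on the table: 130 mm wide (own x), 258 long (own y, -129 to +129), 94 high. Origin: underside centre of all. Caddy half y<0, landing half y>0; coasters are pushed along own +y. Caddy end walls (8 mm thick, outer faces y -128.5 and 0.5) are 72 mm high: the top coaster lies wholly above them, so its back edge (y about -119) can be pushed.
- stack (a point): Centre of the stack opening, at the underside of the lips, 88 mm above the table, 64 mm along the unit's -y; axes as the unit's. Two lips along the side walls (6 mm thick, |x| 47 to 65) hold the stack down; 94 mm is open between them.
- landing (a point): Centre of the landing's upper face, 72 mm above the table, 123 mm along the unit's +y from the stack; axes as the unit's. Side rails 6 mm high, inner faces at x +-59; end stop 10 mm high, face 64 mm beyond in +y. A coaster centred here is 11 mm clear of the next one; against the stop it is 9 mm past centre.
- coaster_top: Blue square coaster, 110 x 110 x 14 mm, about 110 g, at first on top of the stack of four, underside at 73.7 mm above the table. Origin: centre of its underside; z up. Sliding it out takes roughly 4 to 9 N. It drops 1.7 mm on to the landing.
- coaster_next: Yellow coaster of the same size, second in the stack. Origin: centre of its underside. The spring pushes it up by 14 mm, to 14 mm below point stack, once the blue one is clear and nothing presses on it.
- lift (a joint): Rise of the spring platform under the stack: about 0 with four coasters, 0.014 m once the yellow one is up under the lips. Spring 75 N/m; it pushes the stack against the lips with about 3 to 5 N.
- jar: White ceramic tea jar with blue lid and foot band, round, 56 mm across, 84 mm high (straight sided from 3 to 68 mm), about 220 g. Origin: centre of its underside; z up. It starts standing on the landing.
- cone: Orange toy cone, bystander: 110 mm high on a 72 mm square foot. Origin: underside centre.
- ring: Wooden ring, bystander: 84 mm across, 20 mm high, lying flat. Origin: underside centre.
- bell: Steel bicycle bell, bystander: dome 60 mm across, 44 mm high, a thumb lever reaching 45 mm from the centre. Origin: underside centre.
- drill: Violet plastic toy drill lying on its side, bystander: within 110 mm of its origin, 40 mm high. Origin: underside, near its middle; nose along its +x, handle along -y.
Things that resemble listed ones, but are neither listed nor needed, are in the scene too. Leave any pink look-alike of the jar alone. Leave any purple look-alike of the coaster_top alone.

How it is judged:
By the outcome, as a careful person would: the job done as asked, in the order asked, and still so for the second after the job is handed in, with the robot touching nothing.
It also fails if it takes over 72 s, if anything falls off the work surface, if the arm or the gripper's body presses on something with over 40 N, if the wrist force passes 120 N, or if a joint passes its speed limit or range.

## Working session

There is one attempt and no reset: what is moved stays moved. The work goes in short steps, Python scripts to look and compute and a tool call to move; the robot and the scene stay as the last step left them, time stands still between calls to the robot, and variables do not carry over. Pictures are saved under pics/ and viewed, and the job is handed in when it is done.

Besides the shell and the picture viewer there is one more tool, called after ">>>" in YAML: its name, and indented under it one key for each argument. move_arm: Moves the arm, as the interface text tells. Its arguments: {"type":"object","properties":{"deltas":{"type":"array"},"hand":{"type":"number"},"squeeze":{"type":"number"}},"required":["deltas"]}

```bash
ls; mkdir -p pics
python3 - <<'E'
from cell import robot
import cv2,numpy as np
s=robot.observe()
for k,v in s.items(): print(k,np.round(v,4).tolist())
for n in("scene","top"):
    im,d=robot.read_camera(n)
    cv2.imwrite(f"pics/{n}0.png",im[:,:,::-1]); np.savez(f"{n}0.npz",im=im,d=d)
    print(n,robot.camera_info(n))
E
```

```text
pics
time 0.0
qpos [-1.368, 0.3427, 1.525, -0.0, 1.2754, -0.146]
qvel [-0.001, -0.0003, 0.0005, -0.0009, -0.0005, -0.0003]
joint_efforts [-0.0006, -43.1239, -24.4222, 0.0717, 0.056, -0.0001]
tool_pos [0.1793, -0.493, 0.226]
tool_rot [3.0081, 1.5692, 1.7861]
contact_force [1.9644, -0.0939, 0.1172]
torque [-0.0386, 0.0111, -0.0144]
opening 0.0918
scene {'fx': 384.28615484649475, 'fy': 384.28615484649475, 'cx': 255.5670892903808, 'cy': 196.5540066607014, 'R': array([[ 0.08914921,  0.99579319, -0.02117386],
       [ 0.67571522, -0.07608477, -0.73322579],
       [-0.73175226,  0.051059  , -0.67965551]]), 't': array([-0.05032672, -0.32789063,  1.35124572])}
top {'fx': 416.9164788161579, 'fy': 416.9164788161579, 'cx': 249.9908188020697, 'cy': 193.30188965831547, 'R': array([[-0.02046754, -0.9997756 ,  0.00546105],
       [-0.99846059,  0.02015837, -0.05167299],
       [ 0.05155131, -0.00651026, -0.99864913]]), 't': array([0.02712927, 0.57615367, 1.12401121])}
```

View pics/scene0.png

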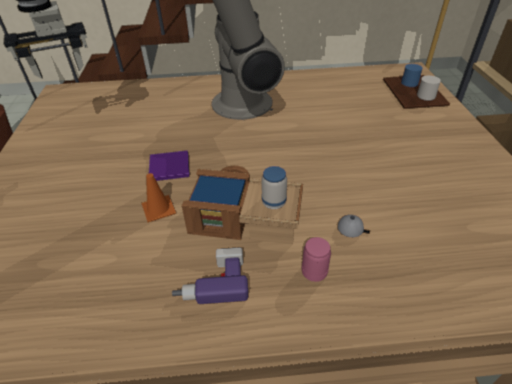

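View pics/top0.png

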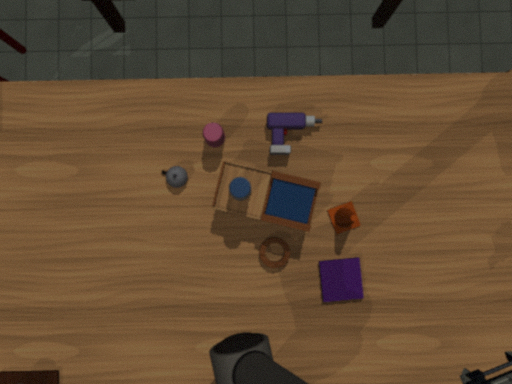

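Scene: the jar (scene px 274,188; top px 240,188) stands on the landing, with the blue coaster at top px 290,200. The cone is just behind the caddy (343,217), the ring at 274,251, the drill at 287,125, the bell at 176,177 and the pink jar at 213,134.

```bash
cat > h.py <<'E'
import numpy as np,cv2
from cell import robot
def cloud(n,d):
    c=robot.camera_info(n); v,u=np.mgrid[:d.shape[0],:d.shape[1]]
    P=np.stack([(u-c['cx'])/c['fx']*d,(v-c['cy'])/c['fy']*d,d],-1)
    return (P-c['t'])@c['R']
E
python3 - <<'E'
from h import *
for n in("top","scene"):
    z=np.load(f"{n}0.npz"); im,d=z['im'],z['d']; W=cloud(n,d)
    hsv=cv2.cvtColor(im,cv2.COLOR_RGB2HSV).astype(int); H,S,V=[hsv[...,i] for i in range(3)]
    ok=(d>0)&(W[...,0]>0.15)&(W[...,0]<0.95)&(abs(W[...,1])<.5)
    print(n,'table z',np.median(W[...,2][ok]))
    masks={'bluehi':ok&(H>98)&(H<118)&(S>120)&(W[...,2]>.06),'orange':ok&(H<12)&(S>190)&(W[...,2]>0.003),'violet':ok&(H>120)&(H<145)&(S>80),'pink':ok&(H>160)&(H<176)&(S>80),'above5':ok&(W[...,2]>.008)}
    for k,m in masks.items():
        nc,lab,st,ce=cv2.connectedComponentsWithStats(m.astype(np.uint8))
        for i in range(1,nc):
            if st[i,4]<40: continue
            p=W[lab==i]; 
            r=cv2.minAreaRect((p[:,:2]*1000).astype(np.float32))
            print(k,st[i,:5].tolist(),'med',np.round(np.median(p,0),3),'zmax',np.round(np.percentile(p[:,2],[2,98]),3),'rect',np.round(r[0],1),np.round(r[1],1),round(r[2],1))
E
```

```text
top table z 0.00015801313023457115
bluehi [231, 178, 19, 19, 260] med [0.585 0.042 0.156] zmax [0.152 0.159] rect [585.   41.1] [42.4 42.6] 43.9
bluehi [266, 179, 49, 44, 1450] med [ 0.552 -0.086  0.088] zmax [0.084 0.092] rect [551.6 -86.4] [110.6  89.3] 75.0
orange [328, 202, 32, 31, 471] med [ 0.51  -0.232  0.01 ] zmax [0.003 0.11 ] rect [ 505.4 -240.1] [69.5 70.6] 19.0
violet [268, 113, 37, 31, 694] med [ 0.765 -0.072  0.039] zmax [0.03  0.044] rect [750.7 -85.6] [98.3 81.9] 89.2
violet [320, 258, 43, 44, 1590] med [ 0.338 -0.225  0.013] zmax [0.009 0.018] rect [ 337.8 -225.7] [109.2 108.4] 4.1
pink [203, 123, 21, 24, 331] med [0.731 0.108 0.083] zmax [0.048 0.088] rect [732.7 108.7] [49.1 49.3] 21.2
above5 [266, 113, 56, 42, 1185] med [ 0.758 -0.075  0.037] zmax [0.015 0.044] rect [ 736.4 -107.5] [151.3 109.8] 89.2
above5 [202, 123, 23, 25, 438] med [0.728 0.108 0.082] zmax [0.013 0.088] rect [732.6 110.3] [51.7 55.2] 41.6
above5 [211, 160, 110, 72, 5031] med [ 0.567 -0.024  0.085] zmax [0.068 0.157] rect [567.7 -23.3] [257.8 130.3] 75.2
above5 [164, 166, 23, 22, 385] med [0.625
[... 1348 characters left out ...]
108.   70.9] 89.8
above5 [212, 0, 73, 94, 3844] med [0.238 0.018 0.278] zmax [0.172 0.4  ] rect [206.8  23.6] [105.1 177.2] 2.7
above5 [146, 150, 43, 66, 1600] med [ 0.378 -0.233  0.016] zmax [0.009 0.108] rect [ 405.7 -221.9] [252.  109.9] 3.9
above5 [181, 165, 122, 78, 7175] med [ 0.601 -0.027  0.075] zmax [0.011 0.157] rect [509.9  -9.6] [257.7 251.9] 75.1
above5 [338, 214, 27, 23, 474] med [0.639 0.211 0.029] zmax [0.01  0.044] rect [629.9 213.4] [55.6 51.7] 32.9
above5 [301, 237, 30, 43, 1042] med [0.751 0.105 0.07 ] zmax [0.012 0.086] rect [737.1 109. ] [52.4 53.1] 27.6
above5 [172, 248, 77, 56, 2210] med [ 0.773 -0.082  0.036] zmax [0.011 0.042] rect [ 738.  -108.8] [150.5 112.9] 88.9
```

```bash
cat >> h.py <<'E'
from scipy.spatial.transform import Rotation as Ro
C=np.array([.5677,-.0233]); TH=np.radians(75.2)
UY=np.array([np.cos(TH),np.sin(TH)]); UX=np.array([UY[1],-UY[0]])
def U(x,y): return C+x*UX+y*UY
def cur():
    s=robot.observe(); return np.array(s['tool_pos']),Ro.from_euler('xyz',s['tool_rot']).as_matrix(),s
def delta(xy,z,sign=1,jaw=None):
    p,R,s=cur(); jz=np.array([*(UX if jaw is None else jaw),0])*sign; tx=np.array([0,0,-1.]); 
    T=np.stack([tx,np.cross(jz,tx),jz],1)
    dp=R.T@(np.array([*xy,z])-p); rv=np.degrees(Ro.from_matrix(R.T@T).as_rotvec())
    return np.round(dp,4).tolist(),np.round(rv,2).tolist()
E
python3 - <<'E'
from h import *
p,R,s=cur(); print(np.round(R,3)); 
for k in [(0,67)]: print(U(.0003,.067))
for sg in(1,-1): print(delta(U(.0003,.0665),.23,sg))
E
```

```text
[[-0.     0.94   0.342]
 [ 0.001  0.342 -0.94 ]
 [-1.     0.    -0.001]]
[0.58510491 0.04140053]
([-0.0033, 0.5637, -0.3632], [-55.21, -0.07, -0.05])
([-0.0033, 0.5637, -0.3632], [124.79, -0.05, 0.08])
```

>>> move_arm:
  deltas:
    - {"dp":[0,0.02,-0.012],"turn":[-2,0,0]}
    - {"dp":[0,0.05,-0.03],"turn":[-5,0,0]}
    - {"dp":[0,0.08,-0.05],"turn":[-8,0,0]}
    - {"dp":[0,0.11,-0.07],"turn":[-11,0,0]}
    - {"dp":[0,0.14,-0.09],"turn":[-14,0,0]}
    - {"dp":[0,0.17,-0.11],"turn":[-17,0,0]}
    - {"dp":[0,0.2,-0.13],"turn":[-20,0,0]}
    - {"dp":[0,0.23,-0.15],"turn":[-23,0,0]}
    - {"dp":[0,0.26,-0.17],"turn":[-26,0,0]}
    - {"dp":[0,0.28,-0.18],"turn":[-27.6,0,0]}
  hand: 0.0918

```text
time: 1.1
tool_pos: [0.3818, -0.2263, 0.2265]
tool_rot: [2.714, 1.57, 1.977]
contact_force: [0.8, -0.1, 0.2]
opening: 0.0917
```

Run:
```python
from h import *
print(delta(U(.0003,.0665),.23))
```

```text
([-0.0033, 0.3345, -0.0291], [-27.43, -0.04, -0.03])
```

>>> move_arm:
  deltas:
    - {"dp":[0,0.033,-0.003],"turn":[-3,0,0]}
    - {"dp":[0,0.067,-0.006],"turn":[-6,0,0]}
    - {"dp":[0,0.1,-0.009],"turn":[-9,0,0]}
    - {"dp":[0,0.134,-0.012],"turn":[-12,0,0]}
    - {"dp":[0,0.168,-0.015],"turn":[-15,0,0]}
    - {"dp":[0,0.202,-0.018],"turn":[-18,0,0]}
    - {"dp":[0,0.236,-0.021],"turn":[-21,0,0]}
    - {"dp":[0,0.27,-0.024],"turn":[-24,0,0]}
    - {"dp":[-0.003,0.31,-0.027],"turn":[-27,0,0]}
    - {"dp":[-0.003,0.3345,-0.029],"turn":[-27.4,0,0]}

```text
time: 2.1
tool_pos: [0.5864, 0.0402, 0.2294]
tool_rot: [1.927, 1.57, 1.668]
contact_force: [-0.2, -0.2, -0.4]
opening: 0.092
```

Run:
```python
from h import *
print(delta(U(.0003,.0667),.099))
n='top'
im,d=robot.read_camera(n);cv2.imwrite("pics/top1.png",im[:,:,::-1])
im,d=robot.read_camera('scene');cv2.imwrite("pics/scene1.png",im[:,:,::-1])
print(delta(U(.0003,.0667),.099))
```

```text
([0.1304, 0.0005, -0.0015], [-0.05, -0.01, -0.02])
([0.1298, 0.0002, -0.0013], [-0.03, -0.04, -0.03])
```

View pics/scene1.png

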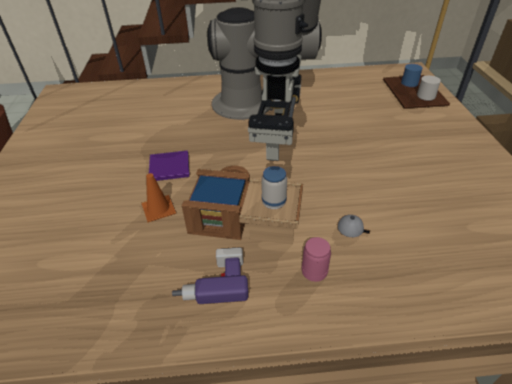

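The gripper (finger px 272,152) sits above the jar (px 274,185), in line. I'll descend.

>>> move_arm:
  deltas:
    - {"dp":[0.012,0,-0.001],"turn":[0,0,0]}
    - {"dp":[0.028,0,-0.001],"turn":[0,0,0]}
    - {"dp":[0.044,0,-0.001],"turn":[0,0,0]}
    - {"dp":[0.06,0,-0.001],"turn":[0,0,0]}
    - {"dp":[0.076,0,-0.001],"turn":[0,0,0]}
    - {"dp":[0.092,0,-0.001],"turn":[0,0,0]}
    - {"dp":[0.106,0,-0.001],"turn":[0,0,0]}
    - {"dp":[0.118,0,-0.001],"turn":[0,0,0]}
    - {"dp":[0.126,0,-0.001],"turn":[0,0,0]}
    - {"dp":[0.13,0,-0.001],"turn":[0,0,0]}

```text
time: 3.2
tool_pos: [0.5837, 0.0377, 0.0988]
tool_rot: [-2.807, 1.569, -3.07]
contact_force: [0.8, -0.0, 0.7]
opening: 0.0919
```

>>> move_arm:
  deltas:
    - {"dp":[0,0,0],"turn":[0,0,0]}
    - {"dp":[0,0,0],"turn":[0,0,0]}
    - {"dp":[0,0,0],"turn":[0,0,0]}
    - {"dp":[0,0,0],"turn":[0,0,0]}
    - {"dp":[0,0,0],"turn":[0,0,0]}
    - {"dp":[0,0,0],"turn":[0,0,0]}
    - {"dp":[0,0,0],"turn":[0,0,0]}
    - {"dp":[0,0,0],"turn":[0,0,0]}
  hand: 0.04
  squeeze: 15

```text
time: 4.0
tool_pos: [0.5842, 0.0383, 0.1]
tool_rot: [-2.791, 1.571, -3.053]
contact_force: [-2.0, 1.0, 4.7]
opening: 0.0562
```

>>> move_arm:
  deltas:
    - {"dp":[-0.003,0,0],"turn":[0,0,0]}
    - {"dp":[-0.008,0,0],"turn":[0,0,0]}
    - {"dp":[-0.016,0,0],"turn":[0,0,0]}
    - {"dp":[-0.026,0,0],"turn":[0,0,0]}
    - {"dp":[-0.036,0,0],"turn":[0,0,0]}
    - {"dp":[-0.046,0,0],"turn":[0,0,0]}
    - {"dp":[-0.056,0,0],"turn":[0,0,0]}
    - {"dp":[-0.064,0,0],"turn":[0,0,0]}
    - {"dp":[-0.07,0,0],"turn":[0,0,0]}
    - {"dp":[-0.07,0,0],"turn":[0,0,0]}

```text
time: 5.0
tool_pos: [0.5848, 0.0382, 0.1707]
tool_rot: [0.132, 1.569, -0.13]
contact_force: [-0.1, -0.1, -2.2]
opening: 0.056
```

Run:
```python
from h import *
im,d=robot.read_camera('scene');cv2.imwrite("pics/scene2.png",im[80:280,150:400][:,:,::-1].repeat(3,0).repeat(3,1))
W=cloud('scene',d)
hsv=cv2.cvtColor(im,cv2.COLOR_RGB2HSV).astype(int); H,S,V=[hsv[...,i] for i in range(3)]
m=(H>98)&(H<122)&(S>80)&(W[...,1]>-.0)&(W[...,1]<.1)&(W[...,0]>.5)
p=W[m]; print(len(p),np.percentile(p[:,2],[1,5,10,50,99]))
print(robot.observe()['contact_force'], robot.observe()['opening'])
a=np.array([.43,.19])
print(delta(a,.17)); print(delta(a,.17,1,[1,0]))
```

```text
64 [0.15586577 0.15644607 0.15721906 0.16020048 0.34555818]
[ 1.17101266  0.24401306 -3.02310426] 0.05599397372932647
([-0.0001, 0.1066, -0.1885], [-0.21, 0.03, -0.0])
([-0.0001, 0.1066, -0.1885], [-15.01, 0.03, 0.0])
```

View pics/scene2.png

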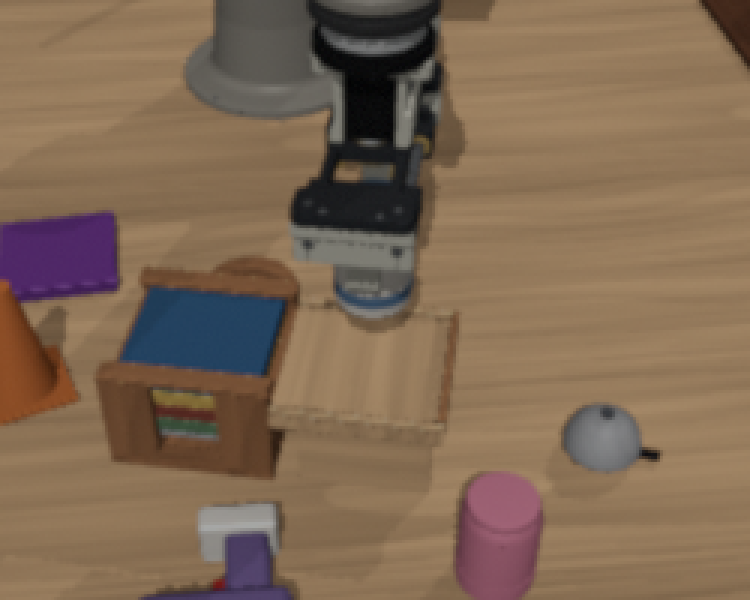

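The jar is held (foot band at crop px 375,295) above the empty landing. I'll carry it to open table at about (0.43, 0.19).

>>> move_arm:
  deltas:
    - {"dp":[0,0.005,-0.009],"turn":[0,0,0]}
    - {"dp":[0,0.015,-0.027],"turn":[0,0,0]}
    - {"dp":[0,0.028,-0.05],"turn":[0,0,0]}
    - {"dp":[0,0.042,-0.075],"turn":[0,0,0]}
    - {"dp":[0,0.057,-0.1],"turn":[0,0,0]}
    - {"dp":[0,0.071,-0.125],"turn":[0,0,0]}
    - {"dp":[0,0.085,-0.15],"turn":[0,0,0]}
    - {"dp":[0,0.096,-0.17],"turn":[0,0,0]}
    - {"dp":[0,0.103,-0.182],"turn":[0,0,0]}
    - {"dp":[0,0.106,-0.188],"turn":[0,0,0]}

```text
time: 6.05
tool_pos: [0.429, 0.1901, 0.1696]
tool_rot: [-2.596, 1.57, -2.857]
contact_force: [-0.0, 0.3, -1.8]
opening: 0.056
```

Run:
```python
from h import *
z=np.load('scene0.npz');im=z['im'];W=cloud('scene',z['d'])
hsv=cv2.cvtColor(im,cv2.COLOR_RGB2HSV).astype(int); H,S,V=[hsv[...,i] for i in range(3)]
m=(H>98)&(H<122)&(S>80)&(W[...,1]>-.0)&(W[...,1]<.1)&(W[...,0]>.5)&(W[...,2]<.12)
p=W[m]; print(len(p),np.percentile(p[:,2],[1,5,10,50,99]))
im,d=robot.read_camera('scene');cv2.imwrite("pics/scene3.png",im[:,:,::-1]);W=cloud('scene',d)
hsv=cv2.cvtColor(im,cv2.COLOR_RGB2HSV).astype(int); H,S,V=[hsv[...,i] for i in range(3)]
m=(H>98)&(H<122)&(S>80)&(W[...,1]>.1)&(W[...,1]<.3)&(W[...,0]>.35)&(W[...,0]<.55)
p=W[m]; print(len(p),np.percentile(p[:,2],[1,5,10,50,90,99]))
print(robot.observe()['contact_force'])
```

```text
34 [0.08493855 0.08530374 0.08560603 0.08842247 0.09165998]
51 [0.15383763 0.15439545 0.15516162 0.15834329 0.34122611 0.34557572]
[-1.44161433  1.53502599 -2.61232429]
```

View pics/scene3.png

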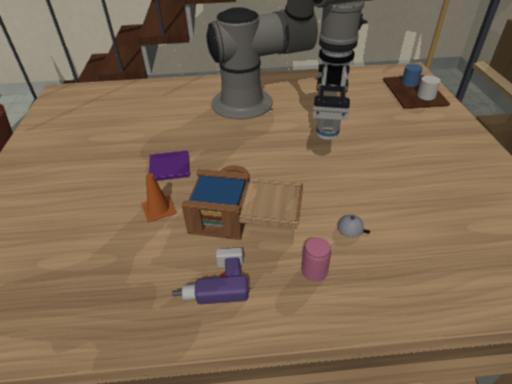

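The jar hangs at px (329,130) over bare table, with its bottom at about z 0.142. I'll lower it.

>>> move_arm:
  deltas:
    - {"dp":[0.008,0,0],"turn":[0,0,0]}
    - {"dp":[0.024,0,0],"turn":[0,0,0]}
    - {"dp":[0.042,0,0],"turn":[0,0,0]}
    - {"dp":[0.06,0,0],"turn":[0,0,0]}
    - {"dp":[0.078,0,0],"turn":[0,0,0]}
    - {"dp":[0.096,0,0],"turn":[0,0,0]}
    - {"dp":[0.112,0,0],"turn":[0,0,0]}
    - {"dp":[0.124,0,0],"turn":[0,0,0]}
    - {"dp":[0.132,0,0],"turn":[0,0,0]}
    - {"dp":[0.137,0,0],"turn":[0,0,0]}

```text
time: 7.1
tool_pos: [0.4304, 0.1887, 0.0317]
tool_rot: [-2.404, 1.57, -2.667]
contact_force: [-0.7, -0.0, -2.7]
opening: 0.0561
```

>>> move_arm:
  deltas:
    - {"dp":[0.001,0,0],"turn":[0,0,0]}
    - {"dp":[0.002,0,0],"turn":[0,0,0]}
    - {"dp":[0.003,0,0],"turn":[0,0,0]}
    - {"dp":[0.003,0,0],"turn":[0,0,0]}

```text
time: 7.5
tool_pos: [0.4304, 0.1894, 0.03]
tool_rot: [0.367, 1.57, 0.105]
contact_force: [0.4, -0.1, -3.9]
opening: 0.056
```

>>> move_arm:
  deltas:
    - {"dp":[0.001,0,0],"turn":[0,0,0]}
    - {"dp":[0.002,0,0],"turn":[0,0,0]}
    - {"dp":[0.002,0,0],"turn":[0,0,0]}

```text
time: 7.8
tool_pos: [0.4304, 0.1894, 0.028]
tool_rot: [0.379, 1.57, 0.117]
contact_force: [-0.3, -0.1, 1.2]
opening: 0.0559
```

The jar is touching the table, so I'll release it and rise.

>>> move_arm:
  deltas:
    - {"dp":[0,0,0],"turn":[0,0,0]}
    - {"dp":[0,0,0],"turn":[0,0,0]}
    - {"dp":[0,0,0],"turn":[0,0,0]}
    - {"dp":[0,0,0],"turn":[0,0,0]}
    - {"dp":[0,0,0],"turn":[0,0,0]}
    - {"dp":[0,0,0],"turn":[0,0,0]}
  hand: 0.0918

```text
time: 8.4
tool_pos: [0.4302, 0.1893, 0.0277]
tool_rot: [-0.98, 1.571, -1.242]
contact_force: [-0.1, 0.2, 0.7]
opening: 0.0915
```

>>> move_arm:
  deltas:
    - {"dp":[-0.005,0,0],"turn":[0,0,0]}
    - {"dp":[-0.015,0,0],"turn":[0,0,0]}
    - {"dp":[-0.03,0,0],"turn":[0,0,0]}
    - {"dp":[-0.05,0,0],"turn":[0,0,0]}
    - {"dp":[-0.07,0,0],"turn":[0,0,0]}
    - {"dp":[-0.09,0,0],"turn":[0,0,0]}
    - {"dp":[-0.11,0,0],"turn":[0,0,0]}
    - {"dp":[-0.13,0,0],"turn":[0,0,0]}
    - {"dp":[-0.15,0,0],"turn":[0,0,0]}
    - {"dp":[-0.16,0,0],"turn":[0,0,0]}

```text
time: 9.4
tool_pos: [0.4308, 0.1895, 0.1901]
tool_rot: [0.491, 1.567, 0.229]
contact_force: [-0.5, 0.7, 0.3]
opening: 0.0918
```

Run:
```python
from h import *
im,d=robot.read_camera('scene');cv2.imwrite("pics/scene4.png",im[:,:,::-1])
print(robot.observe()['opening'])
# fingers ~ 10 mm half width + 14 mm gap behind coaster back edge
for y in(-.150,): print(U(0,y),delta(U(0,y),.19))
```

```text
0.09144106433767794
[ 0.52938314 -0.16832351] ([0.0008, -0.3203, 0.1875], [-0.21, 0.24, -0.13])
```

View pics/scene4.png

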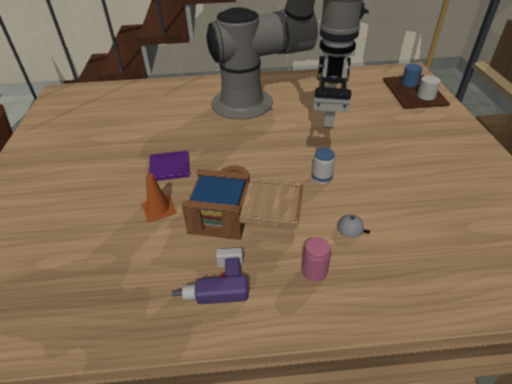

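The jar stands upright at px (323,166). I'll go behind the caddy with the jaws partly closed.

>>> move_arm:
  deltas:
    - {"dp":[0,-0.015,0.009],"turn":[0,0,0]}
    - {"dp":[0,-0.045,0.026],"turn":[0,0,0]}
    - {"dp":[0,-0.08,0.047],"turn":[0,0,0]}
    - {"dp":[0,-0.12,0.07],"turn":[0,0,0]}
    - {"dp":[0,-0.16,0.094],"turn":[0,0,0]}
    - {"dp":[0,-0.2,0.117],"turn":[0,0,0]}
    - {"dp":[0,-0.24,0.14],"turn":[0,0,0]}
    - {"dp":[0,-0.28,0.164],"turn":[0,0,0]}
    - {"dp":[0,-0.308,0.18],"turn":[0,0,0]}
    - {"dp":[0,-0.32,0.1875],"turn":[0,0,0]}
  hand: 0.03

```text
time: 10.45
tool_pos: [0.5284, -0.1711, 0.1868]
tool_rot: [-2.772, 1.57, -3.037]
contact_force: [-0.7, 0.2, -0.8]
opening: 0.0298
```

Run:
```python
from h import *
im,d=robot.read_camera('scene');cv2.imwrite("pics/scene5.png",im[80:280,100:350][:,:,::-1].repeat(3,0).repeat(3,1))
im,d=robot.read_camera('top');cv2.imwrite("pics/top5.png",im[120:270,180:380][:,:,::-1].repeat(4,0).repeat(4,1))
print(robot.observe()['opening'])
for y in(-.150,): print(U(0,y),delta(U(0,y),.078))
```

```text
0.03028475911004644
[ 0.52938314 -0.16832351] ([0.1089, 0.0014, 0.0009], [-0.35, -0.06, -0.01])
```

View pics/scene5.png

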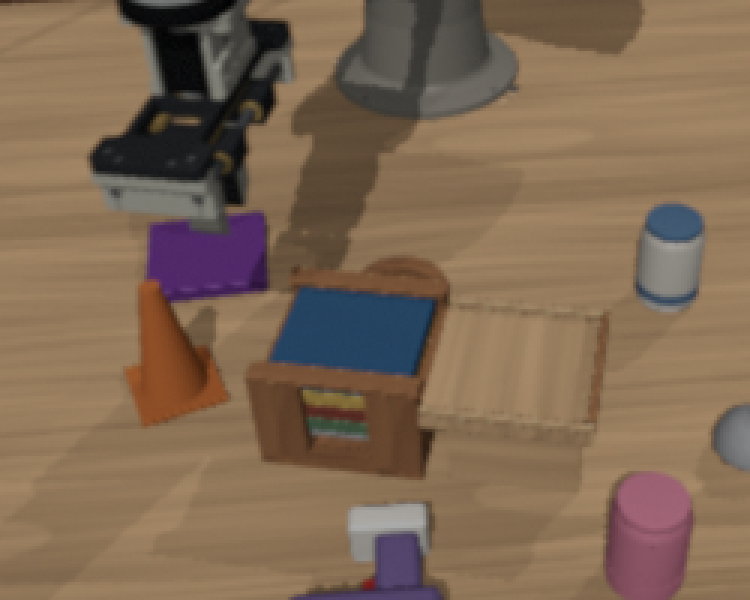

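View pics/top5.png

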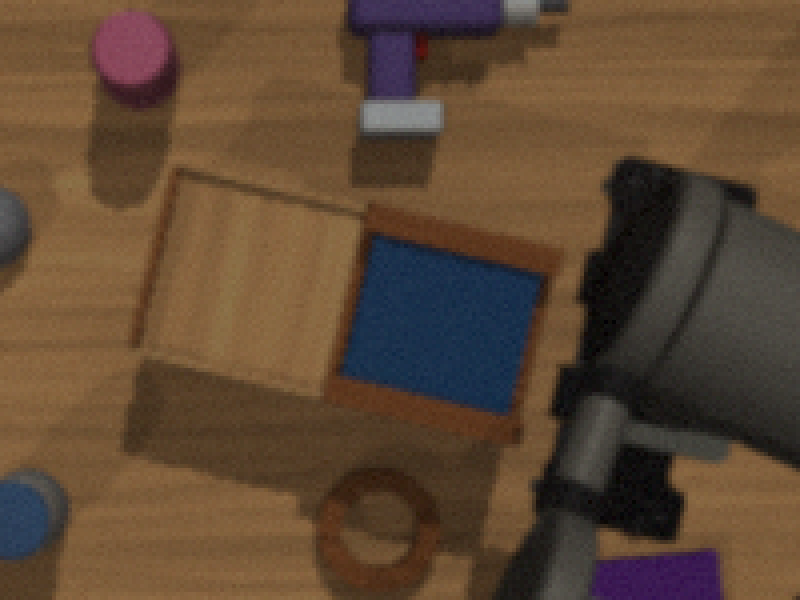

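The gripper is behind the caddy, between coaster and cone (cone tip at scene crop px 150,290). The landing is clear. I'll descend.

>>> move_arm:
  deltas:
    - {"dp":[0.01,0,0.001],"turn":[0,0,0]}
    - {"dp":[0.022,0.001,0.001],"turn":[0,0,0]}
    - {"dp":[0.036,0.001,0.001],"turn":[0,0,0]}
    - {"dp":[0.05,0.001,0.001],"turn":[0,0,0]}
    - {"dp":[0.064,0.001,0.001],"turn":[0,0,0]}
    - {"dp":[0.078,0.001,0.001],"turn":[0,0,0]}
    - {"dp":[0.09,0.001,0.001],"turn":[0,0,0]}
    - {"dp":[0.1,0.001,0.001],"turn":[0,0,0]}
    - {"dp":[0.106,0.001,0.001],"turn":[0,0,0]}
    - {"dp":[0.108,0.001,0.001],"turn":[0,0,0]}

```text
time: 11.55
tool_pos: [0.5294, -0.1672, 0.079]
tool_rot: [3.004, 1.57, 2.742]
contact_force: [0.3, 0.1, 0.2]
opening: 0.0301
```

Run:
```python
from h import *
im,d=robot.read_camera('scene');cv2.imwrite("pics/scene6.png",im[80:280,100:350][:,:,::-1].repeat(3,0).repeat(3,1))
W=cloud('scene',d)
s=robot.observe();print(s['opening'],s['contact_force'])
p,R,_=cur(); q=p[:2]-C; print('unit xy',q@UX,q@UY,p[2])
for y in(-.135,.0): print(U(0,y),delta(U(0,y),.0785))
```

```text
0.029797060264492876 [-0.28689979 -0.7893721  -0.46748304]
unit xy -0.00015430809777725136 -0.14905986574768465 0.07919906884884928
[ 0.53321482 -0.15382116] ([0.0007, 0.0141, 0.0001], [-0.2, -0.03, -0.01])
[ 0.5677 -0.0233] ([0.0007, 0.1491, -0.0004], [-0.2, -0.03, -0.01])
```

View pics/scene6.png

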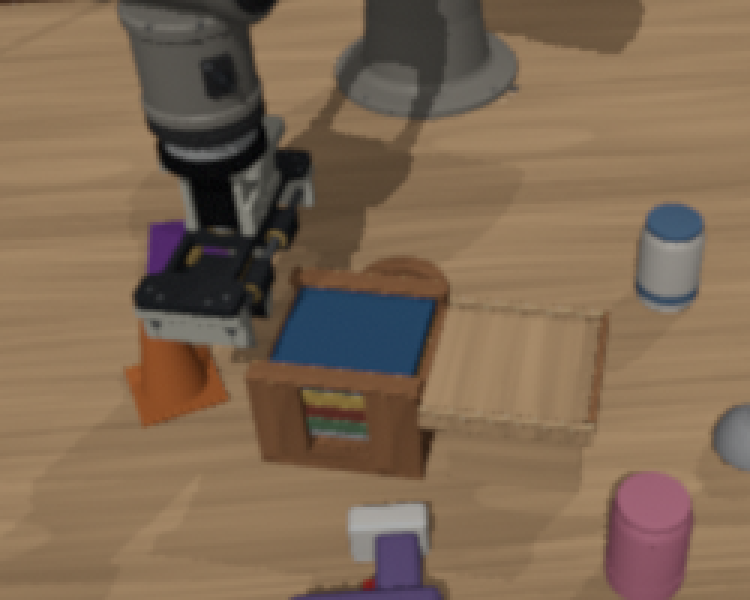

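The fingertip (crop px 242,350) is behind the coaster's back edge with no contact. I'll start the push slowly.

>>> move_arm:
  deltas:
    - {"dp":[0.001,0.004,0],"turn":[0,0,0]}
    - {"dp":[0.001,0.009,0],"turn":[0,0,0]}
    - {"dp":[0.001,0.014,0],"turn":[0,0,0]}
    - {"dp":[0.001,0.018,0],"turn":[0,0,0]}
    - {"dp":[0.001,0.022,0],"turn":[0,0,0]}
    - {"dp":[0.001,0.026,0],"turn":[0,0,0]}
    - {"dp":[0.001,0.03,0],"turn":[0,0,0]}

```text
time: 12.3
tool_pos: [0.5377, -0.1387, 0.0791]
tool_rot: [-0.484, 1.57, -0.746]
contact_force: [-1.1, -3.9, 3.5]
opening: 0.0301
```

```bash
cat > look.py <<'E'
from h import *
import sys
n=sys.argv[1]
im,d=robot.read_camera('scene');cv2.imwrite(f"pics/scene{n}.png",im[80:280,100:350][:,:,::-1].repeat(3,0).repeat(3,1))
im2,d2=robot.read_camera('top');cv2.imwrite(f"pics/top{n}.png",im2[120:270,180:380][:,:,::-1].repeat(4,0).repeat(4,1))
s=robot.observe();print(s['time'],s['opening'],np.round(s['contact_force'],1))
p,R,_=cur(); q=p[:2]-C; print('unit xy',q@UX,q@UY,p[2])
for nm,i,dd in(('scene',im,d),('top',im2,d2)):
    W=cloud(nm,dd); hsv=cv2.cvtColor(i,cv2.COLOR_RGB2HSV).astype(int); H,S,V=[hsv[...,k] for k in range(3)]
    Q=W[...,:2]-C; ux=Q@UX; uy=Q@UY
    box=(abs(ux)<.07)&(abs(uy)<.14)&(W[...,2]>.06)&(W[...,2]<.1)
    for c,m in(('blue',(H>98)&(H<118)&(S>120)),('yellow',(H>20)&(H<32)&(S>120)&(V>100))):
        m=m&box
        if m.sum()>30: print(nm,c,m.sum(),'x',np.round(np.percentile(ux[m],[1,99])*1e3),'y',np.round(np.percentile(uy[m],[1,99])*1e3),'z',np.round(np.percentile(W[...,2][m],[5,50,95])*1e3,1), 'rect',cv2.minAreaRect((np.stack([ux[m],uy[m]],1)*1e3).astype(np.float32)))
E
python3 look.py 7
```

```text
12.4 0.029828739559273603 [ 0.8 -1.   0.8]
unit xy 0.00037024180295349167 -0.1186805230323293 0.0789087817491573
scene blue 1131 x [-45.  38.] y [-104.    2.] z [87.  88.7 90.4] rect ((2.7067108154296875, -52.195770263671875), (108.93346405029297, 101.04053497314453), 89.62418365478516)
scene yellow 56 x [51. 55.] y [-90. -46.] z [64.  69.2 74.6] rect ((53.19831848144531, -68.03346252441406), (4.393545627593994, 44.039764404296875), 1.4055280685424805)
top blue 1112 x [-43.  44.] y [-83.   0.] z [84.4 87.8 90.8] rect ((0.23741531372070312, -42.21981430053711), (89.74930572509766, 87.4028091430664), 0.3666074573993683)
```

View pics/scene7.png

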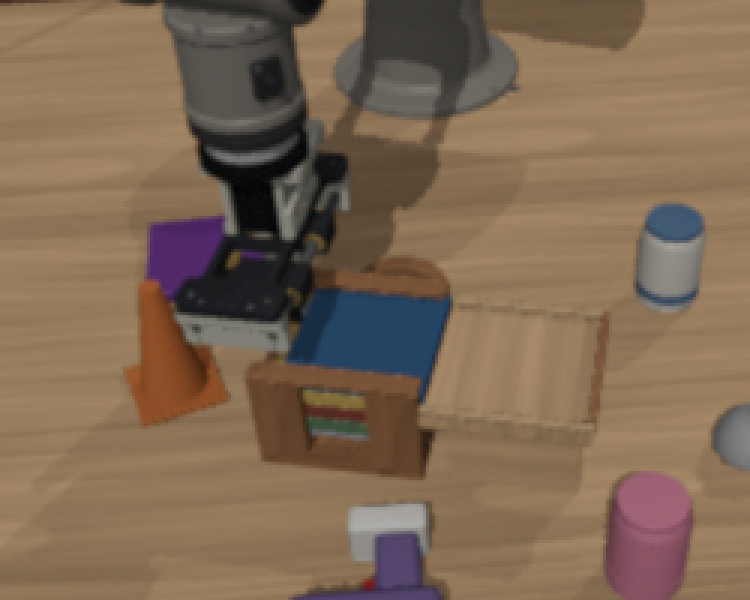

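Blue has moved about 11 mm (front edge at unit y about +1) and is straight. I'll continue.

>>> move_arm:
  deltas:
    - {"dp":[0,0.008,0],"turn":[0,0,0]}
    - {"dp":[0,0.016,0],"turn":[0,0,0]}
    - {"dp":[0,0.024,0],"turn":[0,0,0]}
    - {"dp":[0,0.032,0],"turn":[0,0,0]}
    - {"dp":[0,0.04,0],"turn":[0,0,0]}
    - {"dp":[0,0.048,0],"turn":[0,0,0]}
    - {"dp":[0,0.056,0],"turn":[0,0,0]}
    - {"dp":[0,0.064,0],"turn":[0,0,0]}
    - {"dp":[0,0.072,0],"turn":[0,0,0]}
    - {"dp":[0,0.08,0],"turn":[0,0,0]}

```text
time: 13.4
tool_pos: [0.5582, -0.0607, 0.0787]
tool_rot: [-2.38, 1.571, -2.642]
contact_force: [-0.8, -3.8, 2.7]
opening: 0.0303
```

```bash
python3 look.py 8
```

```text
13.5 0.029974816556218083 [0.1 0.1 0.4]
unit xy 0.00025411294882227186 -0.0378585097390931 0.0785306878263233
scene blue 1462 x [-50.  55.] y [-19.  80.] z [84.7 88.3 90.1] rect ((1.0669364929199219, 28.297239303588867), (105.43695068359375, 110.94347381591797), 89.73782348632812)
scene yellow 141 x [-2. 55.] y [-118.  -46.] z [65.8 74.  76.2] rect ((30.76177215576172, -84.68183135986328), (88.65074157714844, 47.156410217285156), 70.42568969726562)
top blue 827 x [-52.  52.] y [25. 81.] z [83.7 86.9 90.3] rect ((0.0158233642578125, 51.29811096191406), (60.630191802978516, 106.45299530029297), 89.81597137451172)
```

View pics/scene8.png

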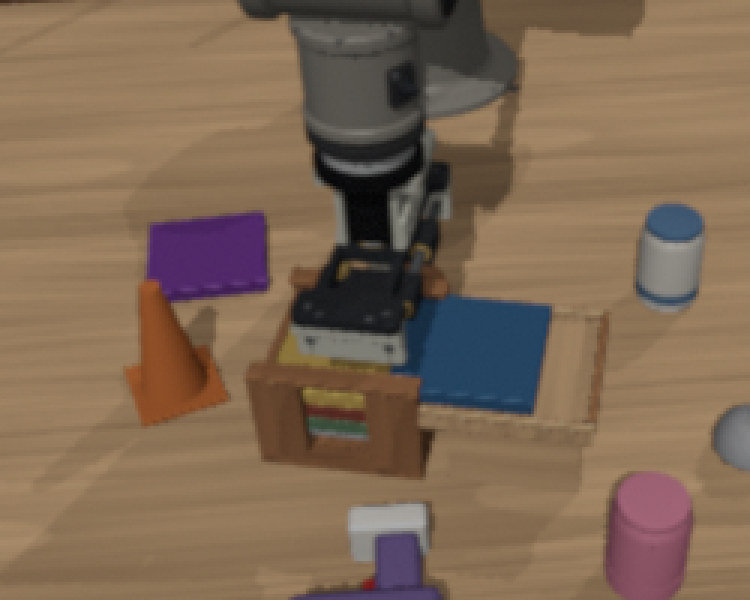

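Blue's front edge is at unit y about +82 and square, with yellow visible behind it (crop px 340,360). About 37 mm to go.

>>> move_arm:
  deltas:
    - {"dp":[0,0.005,0],"turn":[0,0,0]}
    - {"dp":[0,0.01,0],"turn":[0,0,0]}
    - {"dp":[0,0.015,0],"turn":[0,0,0]}
    - {"dp":[0,0.02,0],"turn":[0,0,0]}
    - {"dp":[0,0.024,0],"turn":[0,0,0]}
    - {"dp":[0,0.028,0],"turn":[0,0,0]}
    - {"dp":[0,0.031,0],"turn":[0,0,0]}
    - {"dp":[0,0.034,0],"turn":[0,0,0]}
    - {"dp":[0,0.037,0],"turn":[0,0,0]}
    - {"dp":[0,0.037,0],"turn":[0,0,0]}

```text
time: 14.5
tool_pos: [0.568, -0.0252, 0.0788]
tool_rot: [0.581, 1.57, 0.319]
contact_force: [0.9, -2.1, 5.5]
opening: 0.03
```

```bash
python3 look.py 9
```

```text
14.6 0.02985912227400661 [ 0.4 -0.2  3.8]
unit xy 0.0007454691859651991 -0.0018564679475527443 0.0788184071259053
scene blue 1551 x [-50.  55.] y [ 17. 118.] z [82.8 86.7 88.3] rect ((2.4857330322265625, 66.47805786132812), (105.23818969726562, 108.38966369628906), 89.58390808105469)
scene yellow 513 x [-52.  55.] y [-116.  -43.] z [73.3 79.6 81.4] rect ((4.257524490356445, -82.47280883789062), (126.61892700195312, 78.78802490234375), 38.56311798095703)
top blue 611 x [-52.  53.] y [ 73. 118.] z [82.8 85.9 89.2] rect ((1.538330078125, 76.70027160644531), (107.75675964355469, 84.8853988647461), 0.850365936756134)
```

View pics/scene9.png

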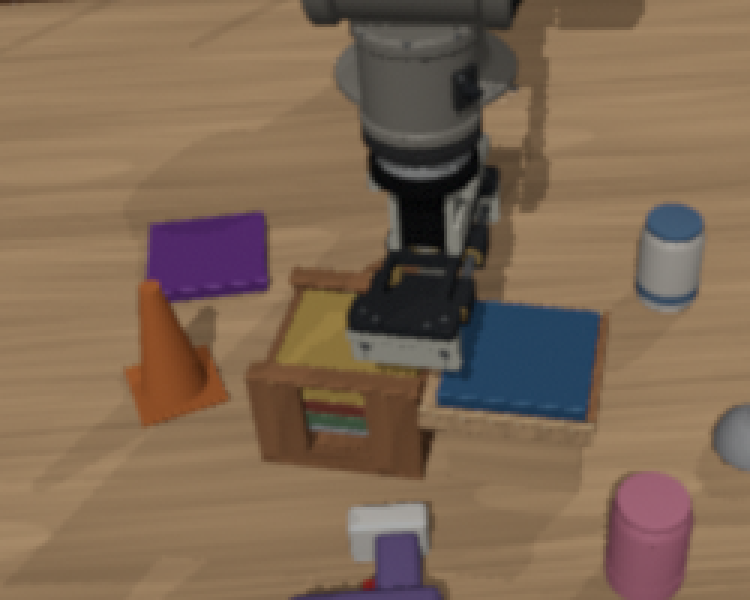

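Blue lies flat on the landing, and yellow has risen until it touches the fingertips (top at about z 0.080). I'll lift straight up.

>>> move_arm:
  deltas:
    - {"dp":[-0.002,0,0],"turn":[0,0,0]}
    - {"dp":[-0.005,0,0],"turn":[0,0,0]}
    - {"dp":[-0.008,0,0],"turn":[0,0,0]}
    - {"dp":[-0.012,0,0],"turn":[0,0,0]}
    - {"dp":[-0.018,0,0],"turn":[0,0,0]}
    - {"dp":[-0.03,0,0],"turn":[0,0,0]}
    - {"dp":[-0.05,0,0],"turn":[0,0,0]}
    - {"dp":[-0.075,0,0],"turn":[0,0,0]}
    - {"dp":[-0.1,0,0],"turn":[0,0,0]}
    - {"dp":[-0.12,0,0],"turn":[0,0,0]}

```text
time: 15.6
tool_pos: [0.5677, -0.0257, 0.2009]
tool_rot: [0.014, 1.57, -0.248]
contact_force: [0.6, -0.5, -0.2]
opening: 0.0302
```

```bash
python3 look.py 10
python3 - <<'E'
from h import *
a=np.array([.4304,.1894]); print(delta(a,.19))
E
```

```text
15.7 0.03028350048606344 [0.4 0.5 0.9]
unit xy 0.001990058200625064 -0.0021168587923045467 0.2022813908439672
scene blue 1643 x [-50.  55.] y [ 15. 118.] z [82.9 86.6 88.5] rect ((2.5896682739257812, 66.1904525756836), (105.76583862304688, 108.45622253417969), 89.64205932617188)
scene yellow 1132 x [-46.  37.] y [-115.  -10.] z [87.  88.7 90.3] rect ((2.9036712646484375, -62.69880676269531), (102.2669677734375, 107.8919906616211), 0.1683606654405594)
top blue 487 x [-51.  53.] y [ 77. 118.] z [82.5 85.8 89.1] rect ((0.94989013671875, 75.25566101074219), (87.31294250488281, 106.45448303222656), 89.99568939208984)
top yellow 48 x [-44. -25.] y [-96. -63.] z [84.7 87.2 90.5] rect ((-34.000205993652344, -78.82981872558594), (17.419679641723633, 35.62305450439453), 6.515802383422852)
([0.0112, 0.172, -0.1898], [-0.22, 0.34, -0.03])
```

View pics/scene10.png

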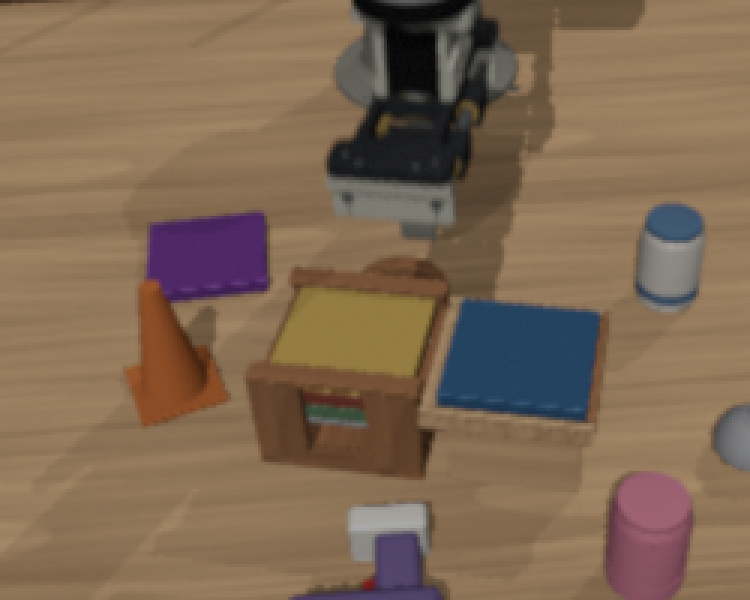

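Yellow is up under the lips (top at 88 mm), and blue lies flat, square and clear on the landing. I'll go back to the jar.

>>> move_arm:
  deltas:
    - {"dp":[0,0.008,-0.009],"turn":[0,0,0]}
    - {"dp":[0,0.025,-0.028],"turn":[0,0,0]}
    - {"dp":[0,0.045,-0.05],"turn":[0,0,0]}
    - {"dp":[0,0.067,-0.074],"turn":[0,0,0]}
    - {"dp":[0,0.09,-0.099],"turn":[0,0,0]}
    - {"dp":[0,0.112,-0.124],"turn":[0,0,0]}
    - {"dp":[0,0.135,-0.149],"turn":[0,0,0]}
    - {"dp":[0,0.153,-0.169],"turn":[0,0,0]}
    - {"dp":[0,0.166,-0.183],"turn":[0,0,0]}
    - {"dp":[0,0.172,-0.19],"turn":[0,0,0]}
  hand: 0.0918

```text
time: 16.7
tool_pos: [0.4264, 0.191, 0.1976]
tool_rot: [-2.71, 1.568, -2.97]
contact_force: [0.6, -0.8, -0.5]
opening: 0.0915
```

Run:
```python
from h import *
for n in('scene','top'):
    im,d=robot.read_camera(n);cv2.imwrite(f"pics/{n}11.png",im[:,:,::-1])
    W=cloud(n,d);hsv=cv2.cvtColor(im,cv2.COLOR_RGB2HSV).astype(int);H,S,V=[hsv[...,k] for k in range(3)]
    m=(W[...,0]>.38)&(W[...,0]<.48)&(W[...,1]>.13)&(W[...,1]<.25)&(W[...,2]<.09)&(W[...,2]>.015)
    p=W[m]; print(n,len(p),'zmax',np.percentile(p[:,2],99),'bbox',p[:,:2].min(0),p[:,:2].max(0),cv2.minEnclosingCircle((p[:,:2]*1e3).astype(np.float32)))
    m&=(W[...,2]>.077)&(H>95)&(H<120)&(S>90); p=W[m]
    if len(p)>10: print(' lid',len(p),cv2.minEnclosingCircle((p[:,:2]*1e3).astype(np.float32)),p[:,:2].mean(0))
    # side white circle fit
    if n=='scene':
        m=(W[...,0]>.38)&(W[...,0]<.48)&(W[...,1]>.13)&(W[...,1]<.25)&(W[...,2]<.062)&(W[...,2]>.018)
        p=W[m][:,:2]
        from scipy.optimize import least_squares
        r=least_squares(lambda c:np.hypot(*(p-c).T)-.028,p.mean(0)-[.02,0],loss='soft_l1',f_scale=.002); print('side fit',r.x)
    # blue coaster & yellow
    Q=W[...,:2]-C;ux=Q@UX;uy=Q@UY
    mb=(H>98)&(H<118)&(S>120)&(abs(ux)<.07)&(abs(uy)<.14)&(W[...,2]>.08)&(W[...,2]<.1)
    print('blue',mb.sum(),cv2.minAreaRect((np.stack([ux[mb],uy[mb]],1)*1e3).astype(np.float32)),'mean',ux[mb].mean(),uy[mb].mean())
print(delta([.4304,.1894],.029))
```

```text
scene 632 zmax 0.08664196505016321 bbox [0.40922502 0.16334124] [0.4615151  0.21875625] ((434.4315185546875, 190.61785888671875), 28.3259334564209)
 lid 159 ((436.2176818847656, 190.40878295898438), 23.290353775024414) [0.43718673 0.19007496]
side fit [0.43056119 0.19190624]
blue 1609 ((1.8559074401855469, 66.2081069946289), (105.83160400390625, 109.37881469726562), 89.67546844482422) mean 0.007400856937751604 0.06670675203333698
top 208 zmax 0.08673649610674873 bbox [0.40496651 0.16425772] [0.45692154 0.21522794] ((432.8601379394531, 192.2727508544922), 28.078094482421875)
 lid 103 ((432.69573974609375, 190.50830078125), 22.884061813354492) [0.43143512 0.18233639]
blue 1685 ((1.3852462768554688, 66.06029510498047), (105.55738830566406, 106.45156860351562), 89.5743637084961) mean 0.000855137798844403 0.06613463616241862
([0.169, -0.0, 0.0034], [-0.11, -0.09, 0.05])
```

View pics/top11.png

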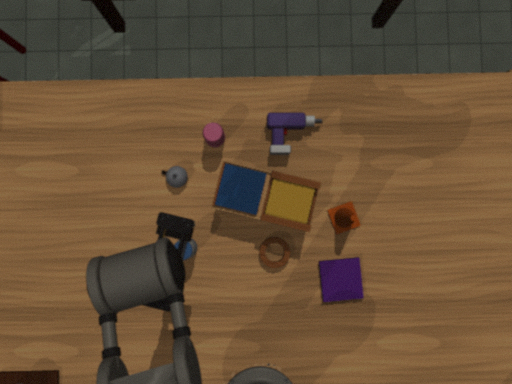

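View pics/scene11.png

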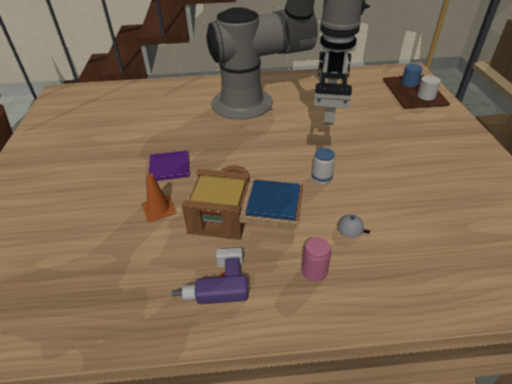

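Jar at about (0.431, 0.192); yellow and blue are as wanted; bystanders are unmoved. I'll descend onto the jar.

>>> move_arm:
  deltas:
    - {"dp":[0.01,0.002,0.0035],"turn":[0,0,0]}
    - {"dp":[0.03,0.002,0.0035],"turn":[0,0,0]}
    - {"dp":[0.05,0.002,0.0035],"turn":[0,0,0]}
    - {"dp":[0.07,0.002,0.0035],"turn":[0,0,0]}
    - {"dp":[0.09,0.002,0.0035],"turn":[0,0,0]}
    - {"dp":[0.11,0.002,0.0035],"turn":[0,0,0]}
    - {"dp":[0.13,0.002,0.0035],"turn":[0,0,0]}
    - {"dp":[0.148,0.002,0.0035],"turn":[0,0,0]}
    - {"dp":[0.161,0.002,0.0035],"turn":[0,0,0]}
    - {"dp":[0.169,0.002,0.0035],"turn":[0,0,0]}

```text
time: 17.8
tool_pos: [0.4324, 0.1896, 0.0278]
tool_rot: [-2.521, 1.568, -2.785]
contact_force: [-0.1, -0.0, 0.0]
opening: 0.0919
```

>>> move_arm:
  deltas:
    - {"dp":[0,0,0],"turn":[0,0,0]}
    - {"dp":[0,0,0],"turn":[0,0,0]}
    - {"dp":[0,0,0],"turn":[0,0,0]}
    - {"dp":[0,0,0],"turn":[0,0,0]}
    - {"dp":[0,0,0],"turn":[0,0,0]}
    - {"dp":[0,0,0],"turn":[0,0,0]}
    - {"dp":[0,0,0],"turn":[0,0,0]}
    - {"dp":[0,0,0],"turn":[0,0,0]}
  hand: 0.04

```text
time: 18.6
tool_pos: [0.4326, 0.1908, 0.0301]
tool_rot: [0.456, 1.57, 0.194]
contact_force: [-2.3, -0.6, 6.0]
opening: 0.0563
```

>>> move_arm:
  deltas:
    - {"dp":[-0.004,0,0],"turn":[0,0,0]}
    - {"dp":[-0.012,0,0],"turn":[0,0,0]}
    - {"dp":[-0.026,0,0],"turn":[0,0,0]}
    - {"dp":[-0.044,0,0],"turn":[0,0,0]}
    - {"dp":[-0.062,0,0],"turn":[0,0,0]}
    - {"dp":[-0.08,0,0],"turn":[0,0,0]}
    - {"dp":[-0.098,0,0],"turn":[0,0,0]}
    - {"dp":[-0.112,0,0],"turn":[0,0,0]}
    - {"dp":[-0.12,0,0],"turn":[0,0,0]}
    - {"dp":[-0.122,0,0],"turn":[0,0,0]}

```text
time: 19.6
tool_pos: [0.433, 0.1908, 0.1526]
tool_rot: [0.435, 1.569, 0.173]
contact_force: [0.8, 0.1, -3.0]
opening: 0.0559
```

Run:
```python
from h import *
print(delta(U(.001,.0655),.15), robot.observe()['tool_pos'])
```

```text
([0.0028, -0.1064, 0.1863], [-0.22, 0.08, -0.04]) [0.43298752 0.19078906 0.1525719 ]
```

>>> move_arm:
  deltas:
    - {"dp":[-0.002,-0.005,0.009],"turn":[0,0,0]}
    - {"dp":[-0.002,-0.015,0.027],"turn":[0,0,0]}
    - {"dp":[-0.002,-0.028,0.05],"turn":[0,0,0]}
    - {"dp":[-0.002,-0.042,0.075],"turn":[0,0,0]}
    - {"dp":[-0.002,-0.057,0.1],"turn":[0,0,0]}
    - {"dp":[-0.002,-0.071,0.125],"turn":[0,0,0]}
    - {"dp":[-0.002,-0.085,0.15],"turn":[0,0,0]}
    - {"dp":[-0.002,-0.096,0.169],"turn":[0,0,0]}
    - {"dp":[-0.002,-0.104,0.182],"turn":[0,0,0]}
    - {"dp":[-0.002,-0.1065,0.1865],"turn":[0,0,0]}

```text
time: 20.6
tool_pos: [0.5858, 0.038, 0.1527]
tool_rot: [-2.657, 1.57, -2.92]
contact_force: [-0.4, 0.2, -3.3]
opening: 0.0563
```

>>> move_arm:
  deltas:
    - {"dp":[0,0,0],"turn":[0,0,0]}
    - {"dp":[0,0,0],"turn":[0,0,0]}

```text
time: 20.8
tool_pos: [0.5845, 0.0401, 0.1534]
tool_rot: [-3.099, 1.57, 2.922]
contact_force: [-0.2, -0.2, -1.6]
opening: 0.0559
```

```bash
cat > jar.py <<'E'
from h import *
from scipy.optimize import least_squares
im,d=robot.read_camera('scene');cv2.imwrite("pics/scene12.png",im[80:280,150:400][:,:,::-1].repeat(3,0).repeat(3,1))
W=cloud('scene',d);hsv=cv2.cvtColor(im,cv2.COLOR_RGB2HSV).astype(int);H,S,V=[hsv[...,k] for k in range(3)]
Q=W[...,:2]-C;ux=Q@UX;uy=Q@UY
s=robot.observe(); z=s['tool_pos'][2]-.0295; print(s['tool_pos'],s['contact_force'])
m=(abs(ux)<.045)&(abs(uy-.066)<.045)&(W[...,2]>z+.004)&(W[...,2]<z+.022)
p=np.stack([ux[m],uy[m]],1); print(len(p))
r=least_squares(lambda c:np.hypot(*(p-c).T)-.028,p.mean(0)-[.02,0],loss='soft_l1',f_scale=.002); print('jar foot unit xy',r.x)
pc=(np.array(s['tool_pos'][:2])-C); print('tcp',pc@UX,pc@UY)
mb=(H>98)&(H<122)&(S>80)&m; print('band z',np.percentile(W[...,2][mb],[1,50,99]) if mb.sum() else None)
mb=(H>98)&(H<118)&(S>120)&(abs(ux)<.07)&(abs(uy)<.14)&(W[...,2]>.08)&(W[...,2]<.095)
print('blue rect',cv2.minAreaRect((np.stack([ux[mb],uy[mb]],1)*1e3).astype(np.float32)))
E
python3 jar.py
```

```text
[0.5844822  0.04033373 0.15361056] [-0.43541923  0.59154279 -3.26243115]
159
jar foot unit xy [0.00017489 0.06585225]
tcp -2.9542182621575437e-05 0.06580952182985764
band z [0.13161511 0.13886733 0.14242595]
blue rect ((2.069049835205078, 66.25210571289062), (105.85042572021484, 109.04039764404297), 89.84568786621094)
```

View pics/scene12.png

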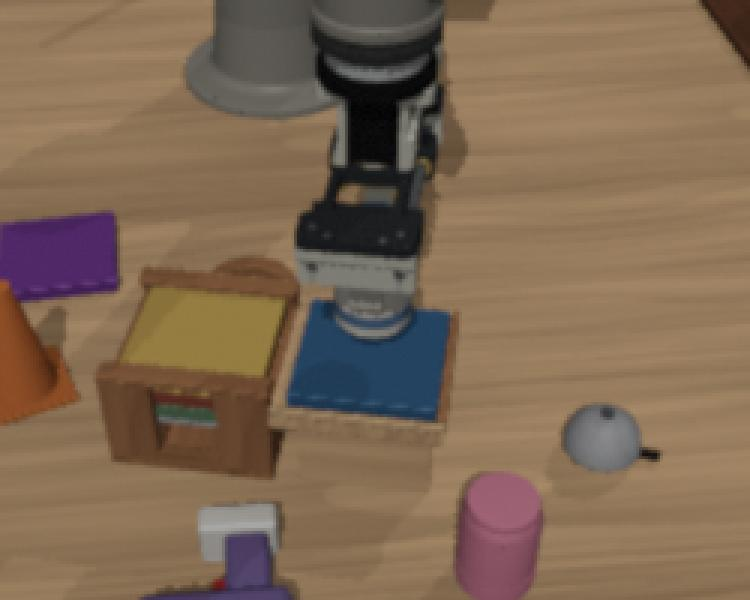

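The held jar's foot is at unit (0, 66), over the blue coaster's centre (1, 66). I'll lower it gently.

>>> move_arm:
  deltas:
    - {"dp":[0.003,0,0.001],"turn":[0,0,0]}
    - {"dp":[0.008,0,0.001],"turn":[0,0,0]}
    - {"dp":[0.013,0,0.001],"turn":[0,0,0]}
    - {"dp":[0.018,0,0.001],"turn":[0,0,0]}
    - {"dp":[0.023,0,0.001],"turn":[0,0,0]}
    - {"dp":[0.027,0,0.001],"turn":[0,0,0]}
    - {"dp":[0.03,0,0.001],"turn":[0,0,0]}
    - {"dp":[0.032,0,0.001],"turn":[0,0,0]}
    - {"dp":[0.033,0,0.001],"turn":[0,0,0]}
    - {"dp":[0.033,0,0.001],"turn":[0,0,0]}

```text
time: 21.85
tool_pos: [0.5862, 0.0392, 0.1207]
tool_rot: [-0.864, 1.571, -1.127]
contact_force: [-1.0, -0.7, -2.5]
opening: 0.0557
```

>>> move_arm:
  deltas:
    - {"dp":[0.0005,0,0],"turn":[0,0,0]}
    - {"dp":[0.001,0,0],"turn":[0,0,0]}
    - {"dp":[0.0015,0,0],"turn":[0,0,0]}
    - {"dp":[0.0015,0,0],"turn":[0,0,0]}

```text
time: 22.25
tool_pos: [0.5861, 0.0393, 0.1192]
tool_rot: [-1.443, 1.571, -1.705]
contact_force: [0.4, 0.9, -2.5]
opening: 0.0557
```

>>> move_arm:
  deltas:
    - {"dp":[0.0005,0,0],"turn":[0,0,0]}
    - {"dp":[0.001,0,0],"turn":[0,0,0]}
    - {"dp":[0.001,0,0],"turn":[0,0,0]}

```text
time: 22.55
tool_pos: [0.5861, 0.0393, 0.1181]
tool_rot: [-2.309, 1.571, -2.571]
contact_force: [0.2, 1.3, -2.0]
opening: 0.056
```

>>> move_arm:
  deltas:
    - {"dp":[0.0005,0,0],"turn":[0,0,0]}
    - {"dp":[0.001,0,0],"turn":[0,0,0]}
    - {"dp":[0.001,0,0],"turn":[0,0,0]}

```text
time: 22.85
tool_pos: [0.5861, 0.0393, 0.1171]
tool_rot: [-2.482, 1.571, -2.744]
contact_force: [-0.0, -0.3, -2.7]
opening: 0.0561
```

>>> move_arm:
  deltas:
    - {"dp":[0.0005,0,0],"turn":[0,0,0]}
    - {"dp":[0.001,0,0],"turn":[0,0,0]}
    - {"dp":[0.001,0,0],"turn":[0,0,0]}

```text
time: 23.15
tool_pos: [0.5862, 0.0393, 0.1162]
tool_rot: [-1.014, 1.571, -1.276]
contact_force: [-0.3, 0.3, -3.2]
opening: 0.0556
```

>>> move_arm:
  deltas:
    - {"dp":[0.0005,0,0],"turn":[0,0,0]}
    - {"dp":[0.001,0,0],"turn":[0,0,0]}
    - {"dp":[0.001,0,0],"turn":[0,0,0]}

```text
time: 23.45
tool_pos: [0.5862, 0.0393, 0.1161]
tool_rot: [-0.054, 1.57, -0.316]
contact_force: [-2.5, 1.0, 4.9]
opening: 0.0559
```

```bash
python3 jar.py
```

```text
[0.58620026 0.03930128 0.11612811] [-3.44096041  0.26958323  5.29659972]
148
jar foot unit xy [0.00207561 0.06547151]
tcp 0.0018952562744119121 0.06525019768606832
band z [0.09324831 0.10128737 0.10551494]
blue rect ((3.220081329345703, 66.32079315185547), (105.67938995361328, 108.79060363769531), 89.90972900390625)
```

View pics/scene12.png

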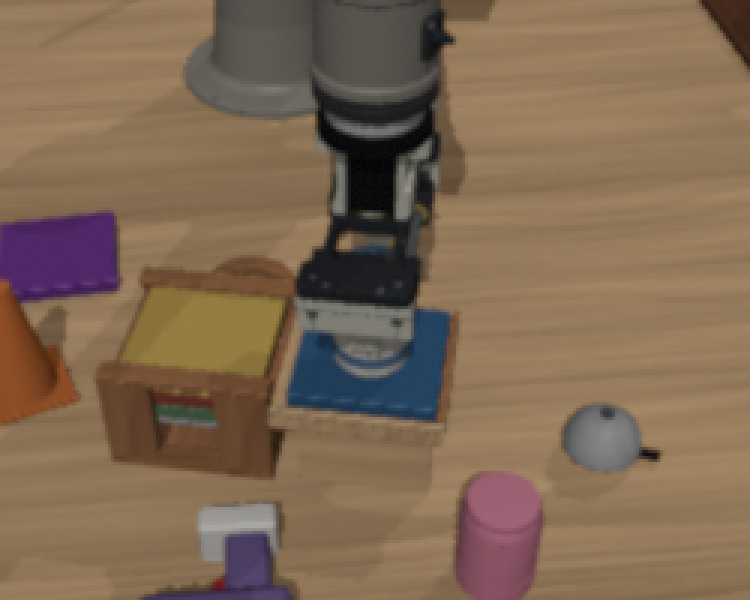

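The jar stands on the coaster, with contact felt. I'll ease off 0.5 mm, open, and rise.

>>> move_arm:
  deltas:
    - {"dp":[-0.0005,0,0],"turn":[0,0,0]}
    - {"dp":[-0.0005,0,0],"turn":[0,0,0]}

```text
time: 23.7
tool_pos: [0.5862, 0.0393, 0.1161]
tool_rot: [-0.138, 1.57, -0.4]
contact_force: [-2.5, -0.0, 4.0]
opening: 0.056
```

>>> move_arm:
  deltas:
    - {"dp":[0,0,0],"turn":[0,0,0]}
    - {"dp":[0,0,0],"turn":[0,0,0]}
    - {"dp":[0,0,0],"turn":[0,0,0]}
    - {"dp":[0,0,0],"turn":[0,0,0]}
    - {"dp":[0,0,0],"turn":[0,0,0]}
    - {"dp":[0,0,0],"turn":[0,0,0]}
  hand: 0.0918

```text
time: 24.3
tool_pos: [0.5862, 0.0393, 0.1156]
tool_rot: [-1.751, 1.571, -2.013]
contact_force: [0.3, 0.4, 0.6]
opening: 0.0914
```

>>> move_arm:
  deltas:
    - {"dp":[-0.005,0,0],"turn":[0,0,0]}
    - {"dp":[-0.015,0,0],"turn":[0,0,0]}
    - {"dp":[-0.03,0,0],"turn":[0,0,0]}
    - {"dp":[-0.05,0,0],"turn":[0,0,0]}
    - {"dp":[-0.07,0,0],"turn":[0,0,0]}
    - {"dp":[-0.09,0,0],"turn":[0,0,0]}
    - {"dp":[-0.11,0,0],"turn":[0,0,0]}
    - {"dp":[-0.125,0,0],"turn":[0,0,0]}
    - {"dp":[-0.13,0,0],"turn":[0,0,0]}

```text
time: 25.2
tool_pos: [0.5869, 0.0393, 0.2485]
tool_rot: [0.175, 1.566, -0.087]
contact_force: [0.6, -0.4, -0.3]
opening: 0.0915
```

>>> move_arm:
  deltas:
    - {"dp":[0,0,-0.01],"turn":[0,0,0]}
    - {"dp":[0,0,-0.03],"turn":[0,0,0]}
    - {"dp":[0,0,-0.055],"turn":[0,0,0]}
    - {"dp":[0,0,-0.08],"turn":[0,0,0]}
    - {"dp":[0,0,-0.105],"turn":[0,0,0]}
    - {"dp":[0,0,-0.13],"turn":[0,0,0]}
    - {"dp":[0,0,-0.145],"turn":[0,0,0]}
    - {"dp":[0,0,-0.15],"turn":[0,0,0]}
    - {"dp":[0,0,-0.15],"turn":[0,0,0]}

```text
time: 26.1
tool_pos: [0.4405, 0.0783, 0.2455]
tool_rot: [-2.629, 1.57, -2.89]
contact_force: [-0.7, -0.3, 0.6]
opening: 0.0915
```

Run:
```python
from h import *
for n in('scene','top'):
    im,d=robot.read_camera(n);cv2.imwrite(f"pics/{n}13.png",im[80:280,100:350][:,:,::-1].repeat(3,0).repeat(3,1))
    W=cloud(n,d);hsv=cv2.cvtColor(im,cv2.COLOR_RGB2HSV).astype(int);H,S,V=[hsv[...,k] for k in range(3)]
    Q=W[...,:2]-C;ux=Q@UX;uy=Q@UY; z=W[...,2]
    def rect(m): return [np.round(a,1) for a in cv2.minAreaRect((np.stack([ux[m],uy[m]],1)*1e3).astype(np.float32))]
    B=(H>98)&(H<118)&(S>100)&(abs(ux)<.07)&(uy>0)&(uy<.14)
    print(n,'blue',rect(B&(z>.08)&(z<.093)),'lid',rect(B&(z>.155)),np.percentile(z[B&(z>.155)],[5,50,95]))
    Y=(H>20)&(H<32)&(S>120)&(abs(ux)<.07)&(uy<0)&(uy>-.14)&(z>.08)
    print('yellow',rect(Y),np.median(z[Y]))
    ok=(W[...,0]>.3)&(W[...,0]<.95)&(abs(W[...,1])<.4)&(z>.008)&(d>0)
    nc,lab,st,ce=cv2.connectedComponentsWithStats(ok.astype(np.uint8))
    for i in range(1,nc):
        if st[i,4]>100:
            p=W[lab==i]; r=cv2.minAreaRect((p[:,:2]*1e3).astype(np.float32)); print(np.round(r[0],1),np.round(r[1],1),round(r[2],1),np.round(p[:,2].max(),3))
print(robot.observe()['time'])
```

```text
scene blue [array([ 2.8, 66. ]), array([108.5, 106.7]), np.float64(0.0)] lid [array([ 4.4, 65.8]), array([43.3, 43.9]), np.float64(8.3)] [0.16808568 0.17051877 0.17230987]
yellow [array([ -4. , -63.3]), array([108.8,  87.4]), np.float64(89.5)] 0.08865621945281509
[444.4  78.6] [ 78.5 189.8] 76.4 0.467
[ 415.9 -224.2] [232.8 111.5] 1.6 0.113
[510.5  -9.7] [257.8 250.5] 75.1 0.174
[630.3 212.7] [57.7 50.7] 40.1 0.047
[737.  109.1] [52.2 53. ] 29.3 0.087
[ 738.3 -109. ] [150.2 112.8] 89.4 0.044
top blue [array([ 1.3, 66.2]), array([105.9, 107.3]), np.float64(89.6)] lid [array([-16.5,  60.8]), array([58.1, 86.7]), np.float64(89.8)] [0.16659735 0.16982304 0.17275682]
yellow [array([  1.5, -62.8]), array([ 89.5, 108.4]), np.float64(0.2)] 0.08762119124862869
[ 736.2 -107. ] [150.7 109.9] 88.7 0.047
[732.2 110.1] [51.8 55. ] 40.5 0.088
[457.6  10.6] [265.7 360. ] 75.0 0.648
[627.7 217.8] [60.4 58.6] 24.6 0.046
[ 504.2 -241. ] [60.2 61.9] 28.7 0.113
[416.2 -46.4] [81.7 81.3] 88.6 0.026
[ 344.6 -224.5] [ 96.8 110.5] 3.9 0.021
26.2
```

View pics/scene13.png

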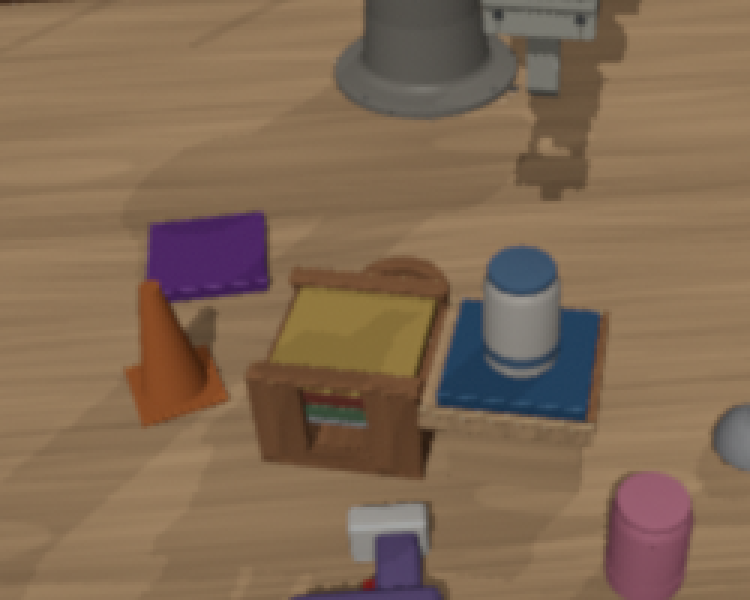

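View pics/top13.png

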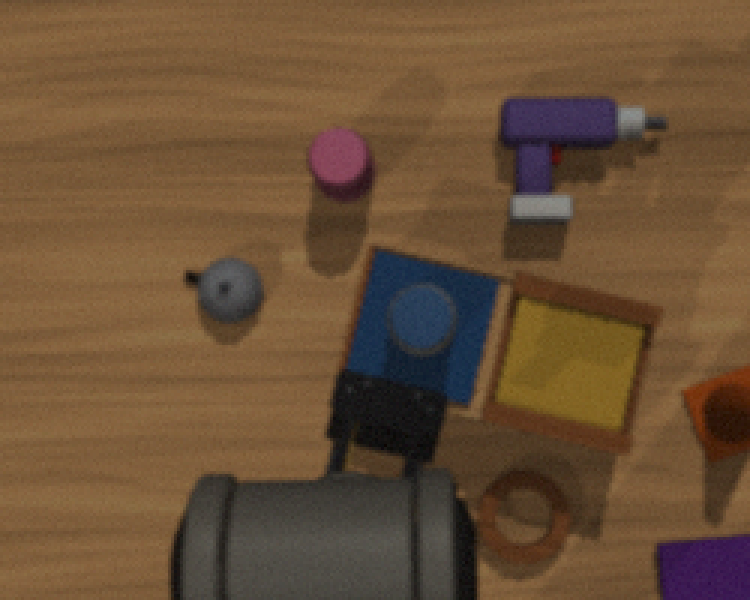

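The jar stands upright mid-coaster (scene crop px 522,310; lid top at 0.170 m = 86 + 84 mm). Yellow is up, the bystanders are where they began, and the arm is clear. I'll hand in.

```bash
python3 -c "
from cell import robot
print(robot.hand_in())"
```

```text
the job is handed in; nothing more can be done
None
```

The job is done and handed in at about 26 s, in the order asked. I stood the jar on open table, pushed the blue coaster straight out onto the landing, and lifted the fingers so the yellow one rose. Then I set the jar upright on the blue coaster and released it.

What the last checks showed:
- **Blue coaster:** it lies flat and square on the landing. Its centre is at unit y of about +66 mm, so it is roughly 18 mm clear of the yellow one.
- **Yellow coaster:** its top is at about 88 mm, up under the lips.
- **Jar:** it is upright, with its lid top at 170 mm. By the scene camera it is within about 2 mm of the coaster's centre. The top camera gave no usable lid fit, because the lid and a wrong-coloured patch merged, so I relied on the scene camera for that.
- **Bystanders:** the cone, ring, bell and drill read within 2–3 mm of where they started, which is measuring noise. The pink and purple look-alikes were not touched.
- **Forces:** the readings I saw stayed at or below about 6 N. That includes the gentle 5 N press when the jar touched down. The rising yellow coaster pressed the fingertips with about 4–5 N until I lifted them.

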